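# Push a reject workpiece through a spring-flap hatch

### The job

Reject the yellow workpiece standing in the lane: push the blue self-closing flap open with one finger and, while that finger holds the flap open, push the workpiece through the doorway with the other finger so that it drops into the tray behind. Do not pick the workpiece up, do not shove the flap open with the workpiece, and leave the other pucks, tools, cup and sensor where they stand. Then withdraw the fingers so that the flap closes again.

Things in the scene. Friction and masses are not known exactly. Their poses are not given: they have to be found in the camera images.
- station: Fixed reject-hatch station. Origin on the table under the doorway's middle; x points through the doorway, the pushing direction (roughly away from the robot), y left along the closed flap, z up. Grey deck, top 75 mm above the table, from x = -190 to -4 mm, y = -137 to +87 mm. Two dark posts, 12 mm square, 52 mm above the deck, stand at x = 0, y = +67 and -66 mm. All is open above.
- lane (a point): On the deck, middle of the straight lane that holds the workpiece (station x = -93, y = -31, z = 75 mm; axes as the station's). The lane runs along station x from -178 to -8 mm, 47 mm wide between two white rails 3 mm thick and only 10 mm high: fingers may pass over them.
- doorway (a point): Point on the doorway line (station x = 0) at the lane's centre (station y = -31 mm), at deck height; axes as the station's. The deck's edge lies 4 mm before it; pushed well past that edge, the workpiece tips over it and falls into the tray.
- tray (a point): Middle of the tray's floor behind the doorway (station x = 83, y = -5, z = 9 mm). White tray with a black mat, inside from station x = -5 to +161 mm and y = -91 to +81 mm, rim 55 mm above the table.
- flap (a joint): Angle of the blue flap (rad): 0 shut, growing as its free edge swings to station +x, stop at 1.65. Upright panel 4 mm thick, station y = +51 to -50 mm when shut, 6 to 46 mm above the deck. Vertical hinge at the left end: station x = 0, y = +55 mm. No latch. A spring shuts it: 0.13 N m when shut plus 0.18 N m per rad (5 N starts it 28 mm from the hinge).
- flap_edge (a point): Middle of the flap's free vertical edge, 105 mm from the hinge axis and 26 mm above the deck; moves with the flap.
- workpiece: Yellow puck of smooth, slippery plastic (friction about 0.2) standing in the lane, 40 mm in diameter and 30 mm high, about 60 g, loose. Origin at the centre of its underside, z up.
- silver_puck: Bystander: silver puck, 40 mm in diameter, 30 mm high, on the deck right of the lane (station y about -108 mm). Origin at the centre of its underside.
- black_puck: Bystander: black puck, 40 mm in diameter, 30 mm high, on the deck right of the lane (station y about -108 mm). Origin at the centre of its underside.
- red_puck: Bystander: red puck, 40 mm in diameter, 30 mm high, on the table. Origin at the centre of its underside.
- cup: Bystander: white cup, 80 mm in diameter and 80 mm high, on the table. Origin at the centre of its underside.
- screwdriver: Bystander: screwdriver lying on the table. Origin on its underside, x axis towards its tip.
- wrench: Bystander: wrench lying on the table. Origin on its underside, x axis along it.
- sensor: Bystander: metal barrel sensor standing on a blue foot, 32 mm in diameter, 62 mm high. Origin at the centre of its underside.
Mind the look-alikes: they are no part of the job. Several things have the shape of the workpiece; the one meant has the colours described above.

How it is judged:
On the way, in this order (a step that is already met when the one before it is completed fails the run):
1. one finger holds the flap open while the other pushes the workpiece, still on its side of the doorway (value of joint flap above 0.35 rad and contact force between the fingers and flap above 0.2 N and x of workpiece in the frame of station below -0.006 m and contact force between the fingers and workpiece above 0.02 N), for 0.02 s.
2. the workpiece drops through the doorway, below the deck, while a finger holds the flap open (value of joint flap above 0.35 rad and contact force between the fingers and flap above 0.2 N and z of workpiece in the frame of station below 0.055 m), for 0.05 s.
At the end, for the whole second after the job is handed in: The yellow workpiece lies at rest (under 50 mm/s) in the tray behind the hatch, within its walls and below 50 mm, and the flap has closed again (under 0.08 rad) (x of workpiece in the frame of station between -0.007 and 0.162 m and y of workpiece in the frame of station between -0.092 and 0.082 m and z of workpiece in the frame of station below 0.05 m and linear speed of workpiece below 0.05 m/s and value of joint flap below 0.08 rad); the robot touches nothing.
It fails at once if the workpiece is shoved against the flap (over 1.2 N between them) (contact force between workpiece and flap above 1.2 N).
It fails at once if the workpiece is lifted more than 12 mm off the deck (z of workpiece in the frame of station above 0.087 m).
It fails at once if a bystander is moved more than 15 mm (distance of any of silver_puck, black_puck, red_puck, cup, screwdriver, wrench, sensor from where it was at the start of the episode above 0.015 m).
It also fails if it takes over 38 s, if anything falls off the work surface, if the arm or the gripper's body presses on something with over 40 N, if the wrist force passes 120 N, or if a joint passes its speed limit or range.

### The arm

A 7-joint arm with a two-finger parallel gripper is mounted at the origin on the work surface. World frame = base frame: x ahead of the robot, y to its left, z up, the work surface at z = 0. Lengths are in m, angles in rad, forces in N, time in s.
With the tool pointing down it reaches from about 0.35 to 0.9 m from the base axis. Payload 8.1 kg.
Tool frame: the origin (TCP) lies at the very end of the fingers, on their centre line; the grasp point (between the pads) lies behind it (r.hold_point_z is the x of the grasp point in the tool frame, in m); x points along the fingers, y is the direction in which the jaws open and shut, and the axes are right-handed (so a half turn about x gives the same grasp; the last joint's range is limited). The gripper opens to 85 mm and grips with 20 to 120 N. Pads are 22 mm wide; open, the fingers measure 114 mm over their backs; the gripper's body (76 mm by 85 mm) begins 54 mm behind the grasp point. The pads swing forward as they close: fully open they stand 13 mm farther back than shut.
Start: joints at [-1.391, 0.434, 0.025, 1.573, -0.012, 1.134, -0.075], TCP at [0.174, 0.6, 0.231] pointing down, gripper open.
Joint ranges: [-2.62, 2.62], [-0.44, 2.09], [-1.27, 1.32], [0.08, 2.57], [-1.32, 4.46], [0.12, 2], [-2.74, 2.74]. Speed limits (rad/s): [2.22, 2.22, 3.01, 3.01, 3.14, 3.14, 3.14].

### API

Orientations are given as [roll, pitch, yaw] about the fixed x, y, z axes, in that order (R = Rz(yaw) Ry(pitch) Rx(roll)).
In Python, from plant import telemetry, capture, get_calibration, r, spot_in, pinpoint gives the robot as it stands.
- The arm moves only by the tool carry_out, never from a script. Its argument "deltas" is text: rows parted by semicolons, each of 7 numbers parted by spaces: the shift along the tool's x, y, z in cm, then the turn, a rotation vector about the tool's x, y, z in rad, then the opening, from 0 (shut) to 1 (fully open). A call has 1 to 20 rows; each row is the pose to reach, as a shift and turn from the pose measured when the call began, along the tool's axes at that moment; what a row does not reach only later rows make up. A row lasts 1/10 s, in which the tool goes at most 50 mm and 8.59 degrees, less where a joint would pass 70% of its speed; a pose out of reach is approached as far as the arm can. A call with a gripper value outside its range is refused whole. The fingers move at their own pace and stop on an object; "grip_force" is the grip in N (left out, the last holds). Time passes only in rows, so rows that repeat a pose let the fingers close. It gives the time, the measured TCP pose, the force and the opening at its end, in the units of the state.
- telemetry.get_state(): the state, without advancing time (a new reading comes with each control period).
- capture(name): name is "side" or "top" or "wrist"; returns (picture, depth): 384x512x3 uint8, red, green, blue; 384x512 float32, m along the optical axis (not along the pixel's ray), 0 where there is no reading.
- get_calibration(name): a dict with "vertical_fov" (degrees; the focal length in pixels is half the picture's height over the tangent of half this angle, whatever the lens; pixels are square), "cx", "cy" (the principal point, pixels), "origin" and "orientation" of the camera in the world. Camera axes: x right, y up, looking along -z (the intrinsics and any distortion apply to the point x, -y, -z); pixel columns grow to the right and rows downward; lengths in m; the calibration is good to about 2 mm. The wrist camera is an equidistant fisheye: a pixel r from the principal point sees the ray r / f radians off the axis. A picture is of the moment at which its call begins: read the wrist's pose just before it. get_calibration takes no time and is no camera call; for the wrist camera it gives the pose at the moment of the call.
- r.job_done(): hands the job in, once; it reports no verdict.
Trained networks look in the newest picture that a camera, given by its name, has taken for a name from the list of things; names that differ only in an ending like _2 or _b are one class to them, and where a whole thing is asked for, a point or a joint stands for the part that bears it (a point fixed in the world has none). Each returns a list of dicts, best first, with "p" (0 to 1); they miss things now and then, are a little off and sometimes report something else, mostly with a low value. They report only what shows in the picture. A call takes as long as a camera call. They do not tell look-alikes from the thing itself.
- spot_in(query, camera): "box" ([centre column, centre row, width, height] in pixels, round what is visible of it).
- pinpoint(query, camera): "centre" ([column, row] in pixels: a listed point, or the origin of a listed thing).
The state is a dict: "time_s": time; "q": joint angles; "dq": joint speeds; "joint_efforts": joint torques, N m; "ee_pos": TCP position; "eef_rot": TCP orientation; "ft_force": force on the tool from outside, world axes, zero at the start; "wrist_torque": the same for the moment, N m; "opening": finger opening in m.
Only numpy, scipy, OpenCV 4.12 (cv2) and the standard library are available. Lean on these libraries where they do the work, as an engineer would, in place of code of your own. Each camera call takes 0.05 s, during which the arm holds its last target.

## Working session

There is one attempt and no reset: what is moved stays moved. The work goes in short steps, Python scripts to look and compute and a tool call to move; the robot and the scene stay as the last step left them, time stands still between calls to the robot, and variables do not carry over. Pictures are saved under pics/ and viewed, and the job is handed in when it is done.

Besides the shell and the picture viewer there is one more tool, called after ">>>" as name(argument=value, ...) on one line, values as JSON. carry_out: Moves the arm, as the interface text tells. Its arguments: {"type":"object","properties":{"deltas":{"type":"string"},"grip_force":{"type":"number"}},"required":["deltas"]}

```bash
ls; mkdir -p pics; python3 - <<'E'
from plant import telemetry, capture, get_calibration, r, spot_in, pinpoint
import cv2
print(telemetry.get_state(), r.hold_point_z)
for n in ["side","top","wrist"]:
    c=get_calibration(n); print(n,c)
    p,d=capture(n); cv2.imwrite(f"pics/{n}0.png",p[:,:,::-1])
    import numpy as np; np.save(f"pics/{n}0.npy",d)
E
```

```text
pics
{'time_s': 0.0, 'q': array([-1.39060324,  0.43524376,  0.02497766,  1.57409917, -0.01159277,
        1.13398249, -0.07510672]), 'dq': array([ 0.00054245, -0.00115263,  0.00056284,  0.00107373,  0.00144665,
        0.00099169,  0.00024269]), 'joint_efforts': array([ 8.32109235e-04, -6.70483017e+01,  1.02566689e+00, -3.16207016e+01,
        1.56611216e-02,  1.25277243e-02,  3.08581022e-06]), 'ee_pos': array([0.1743186 , 0.59967595, 0.23051231]), 'eef_rot': array([-1.47424618,  1.56920845, -1.75711701]), 'ft_force': array([-0.57793315,  0.58695511,  0.14665051]), 'wrist_torque': array([-0.06781626, -0.00821823, -0.03006855]), 'opening': 0.08556061236516575} -0.0187
side {'vertical_fov': 55.22330479739358, 'cx': 251.27052138384664, 'cy': 190.7042056240496, 'origin': array([ 0.12597427, -0.84998536,  0.68313673]), 'orientation': array([ 0.97941126,  0.00486874, -0.45512455])}
top {'vertical_fov': 52.652544341987266, 'cx': 252.4666971359076, 'cy': 190.1064344334548, 'origin': array([ 0.34824457, -0.0089181 ,  1.46401911]), 'orientation': array([ 0.11338041,  0.00551927, -1.60005945])}
wrist {'vertical_fov': 65.70646984690485, 'cx': 255.47099301592792, 'cy': 186.6248253965496, 'origin': array([0.10297262, 0.61972717, 0.37308115]), 'orientation': array([-2.99076117e-01,  1.23195451e-03,  1.28772316e+00])}
```

View pics/top0.png

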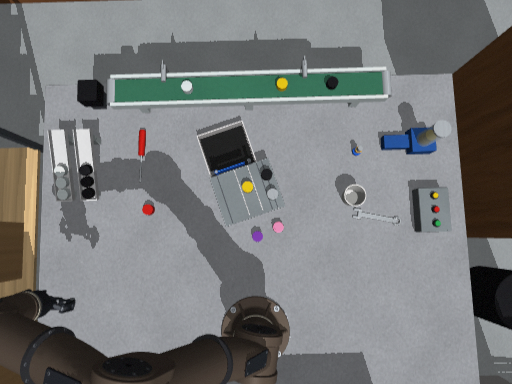

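View pics/side0.png

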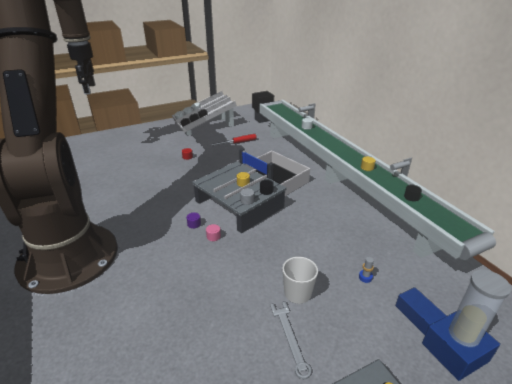

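```bash
cat > h.py <<'E'
import numpy as np, cv2
from scipy.spatial.transform import Rotation as Ro
from plant import telemetry, capture, get_calibration, r, spot_in, pinpoint
def rm(e): return Ro.from_euler('xyz',e).as_matrix()
def cam(n):
    c=get_calibration(n); return c, 192/np.tan(np.radians(c['vertical_fov'])/2)
def ray(n,u,v):
    c,f=cam(n); d=np.array([(u-c['cx'])/f,-(v-c['cy'])/f,-1.]); return c['origin'],rm(c['orientation'])@d
def atz(n,u,v,z):
    o,d=ray(n,u,v); return o+d*(z-o[2])/d[2]
def dep(n,u,v,D):
    o,d=ray(n,u,v); return o+d*D
def proj(n,P):
    c,f=cam(n); q=rm(c['orientation']).T@(np.asarray(P)-c['origin']); return c['cx']+f*q[0]/-q[2], c['cy']-f*q[1]/-q[2]
def cloud(n,D):
    c,f=cam(n); v,u=np.mgrid[0:384,0:512]
    d=np.stack([(u-c['cx'])/f,-(v-c['cy'])/f,-np.ones(u.shape)],-1)*D[...,None]
    return d@rm(c['orientation']).T+c['origin']
E
python3 - <<'E'
from h import *
for n in ["top","side"]:
    capture(n)
    for q in ["station","lane","doorway","tray","flap_edge","workpiece"]:
        print(n,q,[(np.round(x['centre'],1),round(x['p'],2)) for x in pinpoint(q,n)[:3]])
E
```

```text
top station [(array([229.5, 175.1]), 0.79)]
top lane [(array([248.8, 186.7]), 0.68)]
top doorway [(array([238.6, 162.7]), 0.8)]
top tray [(array([223.5, 150.9]), 0.58)]
top flap_edge [(array([241.2, 162.4]), 0.39)]
top workpiece [(array([247.3, 185.9]), 0.69), (array([258.1, 239.2]), 0.66), (array([274.6, 227.3]), 0.38)]
side station [(array([256.9, 187.6]), 0.96), (array([234.5, 143.7]), 0.48), (array([284.2, 340.1]), 0.37)]
side lane [(array([234.7, 183.4]), 0.76)]
side doorway [(array([261.6, 172.2]), 0.91), (array([268.6, 191.2]), 0.29)]
side tray [(array([274.7, 179.4]), 0.93)]
side flap_edge [(array([266.5, 165.2]), 0.67), (array([242.3, 183.2]), 0.24)]
side workpiece [(array([241.9, 186.2]), 0.7), (array([193.4, 225.1]), 0.53)]
```

The workpiece candidates are the yellow puck in the lane at top (248,187) and the yellow puck on the conveyor at (282,84). The lane one fits the description. Next I fit the station pose.

```bash
python3 - <<'E'
from h import *
p,D=capture("top"); P=cloud("top",D)
sub=np.zeros((384,512),bool); sub[110:230,185:300]=1
z=P[...,2]
print("table z",np.median(z[240:300,130:180]))
m=sub&(z>0.066)&(z<0.084)
pts=P[m][:,:2].astype(np.float32)
rect=cv2.minAreaRect(pts); print(rect, m.sum())
for q,zz in [("lane",.075),("doorway",.075),("tray",.009),("flap_edge",.101),("workpiece",.075),("station",0)]:
    x=pinpoint(q,"top")[0]['centre']; print(q,atz("top",*x,zz).round(4))
capture("side")
for q,zz in [("lane",.075),("doorway",.075),("tray",.009),("flap_edge",.101),("workpiece",.075)]:
    x=pinpoint(q,"side")[0]['centre']; print(q,atz("side",*x,zz).round(4))
# yellow
hsv=cv2.cvtColor(p,cv2.COLOR_RGB2HSV); y=(sub&(hsv[...,0]>18)&(hsv[...,0]<32)&(hsv[...,1]>120))
v,u=np.nonzero(y); print("yellow",u.mean(),v.mean(),y.sum(),np.median(z[y]),P[y].mean(0))
c=p[105:235,180:300][:,:,::-1]; cv2.imwrite("pics/crop1.png",cv2.resize(c,None,fx=5,fy=4.6))
E
```

```text
table z 0.0008883673856828755
((0.5042499899864197, 0.01568615436553955), (0.19297872483730316, 0.2248021364212036), 17.31273078918457) 2807
lane [0.5024 0.0121 0.075 ]
doorway [0.6024 0.0311 0.075 ]
tray [0.6717 0.105  0.009 ]
flap_edge [0.5958 0.0301 0.101 ]
workpiece [ 0.3348 -0.0205  0.075 ]
station [0.5756 0.0645 0.    ]
lane [0.4979 0.0062 0.075 ]
doorway [0.6014 0.0495 0.075 ]
tray [0.6625 0.0809 0.009 ]
flap_edge [0.6051 0.0348 0.101 ]
workpiece [ 0.3186 -0.1174  0.075 ]
yellow 247.06603773584905 186.4245283018868 106 0.10606641603701927 [0.51524216 0.01243133 0.11731225]
```

View pics/crop1.png

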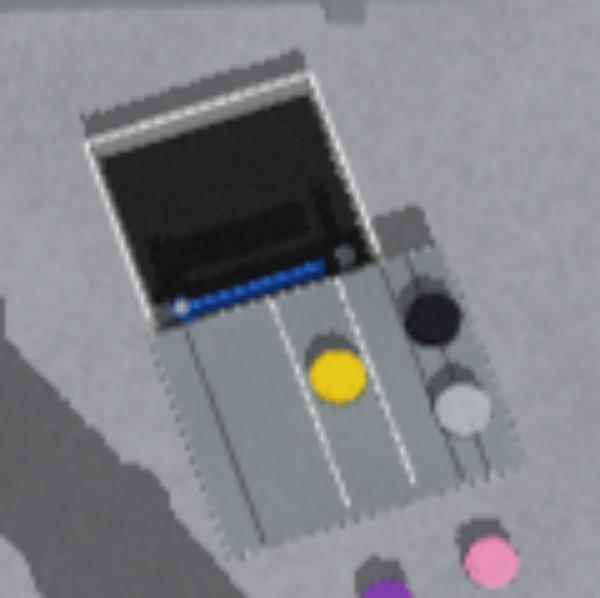

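View pics/wrist0.png

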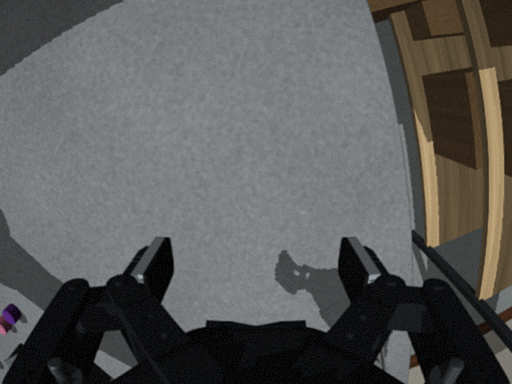

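The crop confirms it: the yellow puck is between the white rails in front of the blue flap, and the other puck colours stand outside the lane. Next I work out the move to a viewing pose above the station.

```bash
cat >> h.py <<'E'
def tool():
    s=telemetry.get_state(); return s,rm(s['eef_rot'])
def delta(target,jaw_ang):
    """shift (cm, tool axes) and rotvec to reach target with tool x down, jaw along world angle (mod pi)"""
    s,R=tool()
    out=[]
    for k in (0,1):
        a=jaw_ang+k*np.pi
        x=np.array([0,0,-1.]); y=np.array([np.cos(a),np.sin(a),0]); z=np.cross(x,y)
        T=np.stack([x,y,z],1)
        rv=Ro.from_matrix(R.T@T).as_rotvec()
        out.append((np.linalg.norm(rv),rv,k))
    sh=R.T@(np.asarray(target)-s['ee_pos'])*100
    return sh,out
E
python3 - <<'E'
from h import *
s,R=tool(); print(R.round(3))
# station guess: search x,y,yaw maximizing deck mask overlap
p,D=capture("top"); P=cloud("top",D); z=P[...,2]
sub=np.zeros((384,512),bool); sub[110:235,180:300]=1
m=sub&(z>0.068)&(z<0.083)
# pixel-wise: on fixed plane z=.075
v,u=np.nonzero(sub); c,f=cam("top")
Q=np.array([atz("top",a,b,.075)[:2] for a,b in zip(u,v)]); M=m[v,u]
hi=sub[v,u]&(z[v,u]>=.083)
from scipy.optimize import minimize
def cost(t):
    c,s=np.cos(t[2]),np.sin(t[2]); d=Q-t[:2]; X=d[:,0]*c+d[:,1]*s; Y=-d[:,0]*s+d[:,1]*c
    k=.0015
    g=1/((1+np.exp(-(X+.19)/k))*(1+np.exp((X+.004)/k))*(1+np.exp(-(Y+.137)/k))*(1+np.exp((Y-.087)/k)))
    return np.sum(((g-M)**2)[~hi])
best=min((minimize(cost,[.589+a,.068+b,.302],method='Nelder-Mead',options=dict(xatol=1e-5,fatol=1e-4,initial_simplex=None)) for a in(-.004,.004) for b in (-.004,.004)),key=lambda r:r.fun)
print(best.x,best.fun)
t=best.x; c,s=np.cos(t[2]),np.sin(t[2])
R2=np.array([[c,-s],[s,c]])
y=atz("top",247.07,186.42,.105)[:2]; print("puck",y,(R2.T@(y-t[:2])).round(4))
print(delta([.43,-.02,.40],t[2]+np.radians(38)))
print(delta([.43,-.02,.40],t[2]-np.radians(90)))
E
```

```text
[[-0.     0.279  0.96 ]
 [ 0.     0.96  -0.279]
 [-1.     0.    -0.   ]]Traceback (most recent call last):
  File "<stdin>", line 9, in <module>
  File "h.py", line 10, in atz
    o,d=ray(n,u,v); return o+d*(z-o[2])/d[2]
        ~~~^^^^^^^
  File "h.py", line 8, in ray
    c,f=cam(n); d=np.array([(u-c['cx'])/f,-(v-c['cy'])/f,-1.]); return c['origin'],rm(c['orientation'])@d
        ~~~^^^
  File "h.py", line 6, in cam
    c=get_calibration(n); return c, 192/np.tan(np.radians(c['vertical_fov'])/2)
ValueError: time passes only in moves, steps and waits
```

```bash
cat >> h.py <<'E'
_cc={}
def cam(n):
    if n not in _cc:
        c=get_calibration(n); _cc[n]=(c,192/np.tan(np.radians(c['vertical_fov'])/2))
    return _cc[n]
E
python3 - <<'E'
from h import *
p,D=capture("top"); P=cloud("top",D); z=P[...,2]
sub=np.zeros((384,512),bool); sub[110:235,180:300]=1
m=sub&(z>0.068)&(z<0.083)
v,u=np.nonzero(sub)
Q=np.array([atz("top",a,b,.075)[:2] for a,b in zip(u,v)]); M=m[v,u]
hi=(z[v,u]>=.083)
from scipy.optimize import minimize
def cost(t):
    c,s=np.cos(t[2]),np.sin(t[2]); d=Q-t[:2]; X=d[:,0]*c+d[:,1]*s; Y=-d[:,0]*s+d[:,1]*c
    k=.0015
    g=1/((1+np.exp(-(X+.19)/k))*(1+np.exp((X+.004)/k))*(1+np.exp(-(Y+.137)/k))*(1+np.exp((Y-.087)/k)))
    return np.sum(((g-M)**2)[~hi])
best=min((minimize(cost,[.589+a,.068+b,.302],method='Nelder-Mead') for a in(-.004,.004) for b in (-.004,.004)),key=lambda r:r.fun)
print(best.x,best.fun)
t=best.x; c,s=np.cos(t[2]),np.sin(t[2])
R2=np.array([[c,-s],[s,c]])
y=atz("top",247.07,186.42,.105)[:2]; print("puck",y,(R2.T@(y-t[:2])).round(4))
print(delta([.45,-.0,.30],t[2]+np.radians(38)))
E
```

```text
[0.58604051 0.0674698  0.30311694] 42.46493668929968
puck [0.51680741 0.01270579] [-0.0824 -0.0316]
(array([ -6.86986444, -49.94186096,  43.21348875]), [(np.float64(0.32157345635776236), array([ 3.21573441e-01, -7.89851507e-06, -9.86281958e-05]), 0), (np.float64(2.8200192125864594), array([-2.82001921e+00,  1.40277628e-04, -1.12339575e-05]), 1)])
```

>>> carry_out(deltas="-1 -3 2.5 0.03 0 0 0.77; -2 -6 5 0.06 0 0 0.77; -3 -9 8 0.09 0 0 0.77; -4 -12 11 0.12 0 0 0.77; -5 -15 13 0.15 0 0 0.77; -6 -18 16 0.18 0 0 0.77; -6.9 -21 19 0.2 0 0 0.77; -6.9 -24 21 0.22 0 0 0.77; -6.9 -27 23.5 0.24 0 0 0.77; -6.9 -30 26 0.26 0 0 0.77; -6.9 -33 28.5 0.28 0 0 0.77; -6.9 -36 31 0.3 0 0 0.77; -6.9 -39 34 0.32 0 0 0.77; -6.9 -42 36.5 0.32 0 0 0.77; -6.9 -45 39 0.32 0 0 0.77; -6.9 -47.5 41 0.32 0 0 0.77; -6.9 -49 42.5 0.32 0 0 0.77; -6.9 -50 43.2 0.32 0 0 0.77; -6.9 -50 43.2 0.32 0 0 0.77; -6.9 -50 43.2 0.32 0 0 0.77")

```text
time_s: 3.6
ee_pos: [0.4495, -0.0001, 0.3003]
eef_rot: [2.67, 1.57, 2.066]
ft_force: [-0.1, 0.7, -0.8]
opening: 0.0657
```

```bash
python3 - <<'E'
from h import *
c=get_calibration("wrist"); p,D=capture("wrist"); print(c)
np.savez("pics/w1.npz",p=p,D=D,o=c['origin'],e=c['orientation'],cx=c['cx'],cy=c['cy'],fov=c['vertical_fov'])
cv2.imwrite("pics/w1.png",cv2.resize(p,None,fx=1.5,fy=1.5,interpolation=cv2.INTER_CUBIC)[:,:,::-1])
E
```

```text
{'vertical_fov': 65.70646984690485, 'cx': 255.47099301592792, 'cy': 186.6248253965496, 'origin': array([0.38840801, 0.04132029, 0.44279443]), 'orientation': array([-2.98601571e-01, -2.73471400e-04,  9.67488530e-01])}
```

View pics/w1.png

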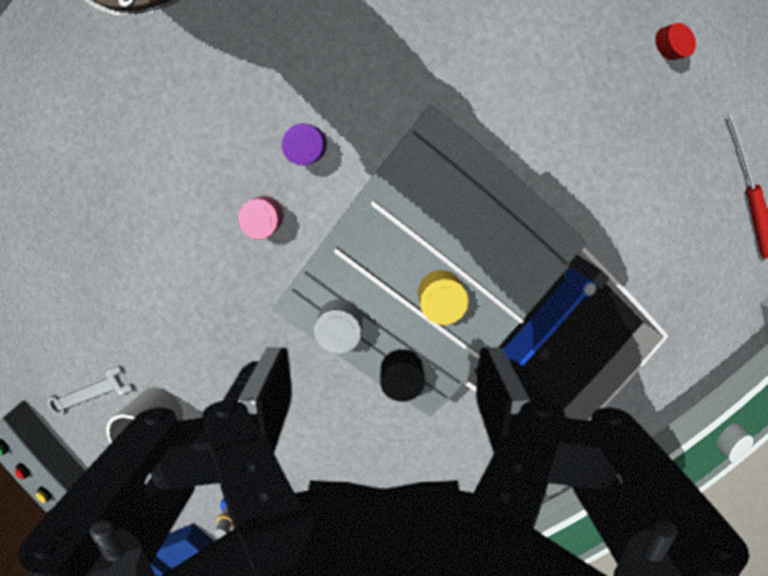

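The wrist view shows the station well: yellow puck at (444,300) in the 1.5x picture and blue flap from (590,285) to (515,360). I overlay the fitted model to check it.

```bash
cat >> h.py <<'E'
def fproj(w,P):
    f=192/np.tan(np.radians(float(w['fov']))/2)
    q=(np.asarray(P)-w['o'])@rm(w['e']); rr=np.hypot(q[...,0],q[...,1]); th=np.arctan2(rr,-q[...,2]); k=f*th/np.maximum(rr,1e-9)
    return np.stack([w['cx']+k*q[...,0], w['cy']-k*q[...,1]],-1)
def fray(w,u,v):
    f=192/np.tan(np.radians(float(w['fov']))/2)
    x=(u-w['cx'])/f; y=-(v-w['cy'])/f; th=np.hypot(x,y); d=np.array([np.sin(th)*x/th,np.sin(th)*y/th,-np.cos(th)])
    return w['o'],rm(w['e'])@d
def fatz(w,u,v,z):
    o,d=fray(w,u,v); return o+d*(z-o[2])/d[2]
def st2w(t,P):
    P=np.asarray(P,float); c,s=np.cos(t[2]),np.sin(t[2])
    return np.stack([t[0]+c*P[...,0]-s*P[...,1],t[1]+s*P[...,0]+c*P[...,1],P[...,2]],-1)
def w2st(t,P):
    c,s=np.cos(t[2]),np.sin(t[2]); d=np.asarray(P)[:2]-t[:2]; return np.array([c*d[0]+s*d[1],-s*d[0]+c*d[1]])
def overlay(w,t,puck,fn,sc=1.5,box=None,flap=0):
    S=4; im=cv2.resize(w['p'],None,fx=S,fy=S,interpolation=cv2.INTER_CUBIC)[:,:,::-1].copy()
    def line(a,b,col):
        L=np.linspace(a,b,30); q=fproj(w,st2w(t,L)); cv2.polylines(im,[((q+.5)*S).astype(np.int32)],False,col,1)
    C=[(-.19,-.137,.075),(-.004,-.137,.075),(-.004,.087,.075),(-.19,.087,.075)]
    for i in range(4): line(C[i],C[(i+1)%4],(0,255,0))
    for y in (-.031+.0235,-.031+.0265,-.031-.0235,-.031-.0265): line((-.178,y,.085),(-.008,y,.085),(0,0,255))
    for z in (.081,.121): line((0,.051,z),(0,-.050,z),(255,255,0))
    a=np.linspace(0,2*np.pi,60)
    for z,col in((.105,(255,0,255)),(.075,(255,128,0))):
        q=fproj(w,st2w(t,np.stack([puck[0]+.02*np.cos(a),puck[1]+.02*np.sin(a),z+0*a],-1))); cv2.polylines(im,[((q+.5)*S).astype(np.int32)],True,col,1)
    if box: im=im[box[1]*S:box[3]*S,box[0]*S:box[2]*S]
    k=min(800/im.shape[1],600/im.shape[0]); cv2.imwrite(fn,cv2.resize(im,None,fx=k,fy=k,interpolation=cv2.INTER_AREA))
E
python3 - <<'E'
from h import *
w=np.load("pics/w1.npz"); w={k:w[k] for k in w}
t=[.58604,.06747,.30312]
hsv=cv2.cvtColor(w['p'],cv2.COLOR_RGB2HSV); y=((hsv[...,0]>20)&(hsv[...,0]<32)&(hsv[...,1]>150)&(hsv[...,2]>150)); y[:,:250]=0;y[:,340:]=0
v,u=np.nonzero(y); print(u.mean(),v.mean(),y.sum())
pk=w2st(t,fatz(w,u.mean(),v.mean(),.103)); print(pk)
overlay(w,t,pk,"pics/ov1.png",box=(170,60,460,290))
E
```

```text
295.61221779548475 200.24169986719787 753
[-0.0825387 -0.0317274]
```

View pics/ov1.png

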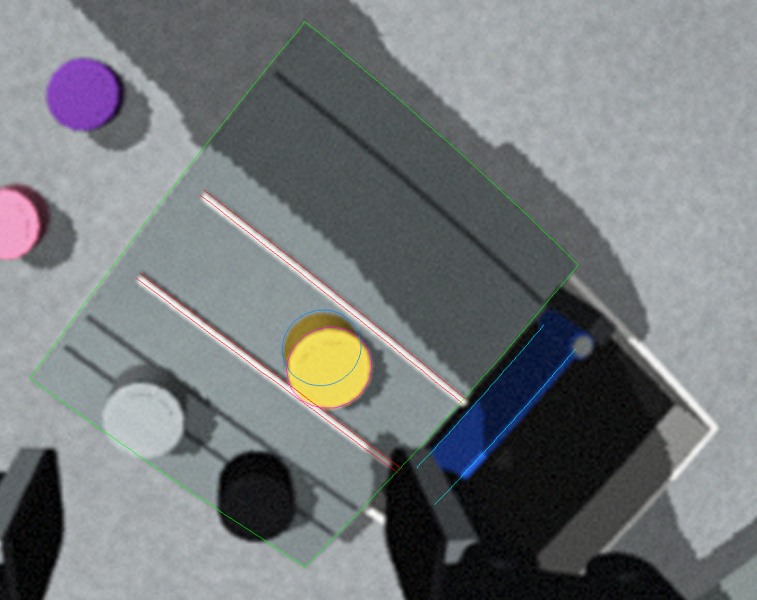

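Model, rails, deck and puck align within about 1 mm: puck at station (-82.5, -31.7), yaw 0.303. My plan is to turn the jaws 38° to station x, so the flap finger leads by 63 mm on the left. A plain +x translation then opens the flap ahead of the puck. Next I compute the hover deltas.

```bash
python3 - <<'E'
from h import *
t=np.array([.58604,.06747,.30312]); a=t[2]+np.radians(38)
for z in(.15,.08):
    P=st2w(t,[-.0955,-.003,z]); sh,o=delta(P,a); print(P,sh.round(2),o[0][1].round(4),o[1][0])
E
```

```text
[0.49578936 0.03610008 0.15      ] [15.03  5.57  1.8 ] [ 0.0024 -0.0004 -0.0002] 3.139210402040402
[0.49578936 0.03610008 0.08      ] [22.03  5.57  1.8 ] [ 0.0024 -0.0004 -0.0002] 3.139210402040402
```

>>> carry_out(deltas="1.5 1 0.3 0 0 0 0.77; 4 2 0.6 0 0 0 0.77; 7 3 1 0 0 0 0.77; 10 4 1.4 0 0 0 0.77; 12.5 5 1.6 0 0 0 0.77; 14.3 5.5 1.8 0 0 0 0.77; 15 5.57 1.8 0 0 0 0.77; 15 5.57 1.8 0 0 0 0.77; 15 5.57 1.8 0 0 0 0.77")

```text
time_s: 4.55
ee_pos: [0.4959, 0.0363, 0.1511]
eef_rot: [1.596, 1.57, 0.994]
ft_force: [0.3, -0.7, -0.4]
opening: 0.0657
```

```bash
python3 - <<'E'
from h import *
c=get_calibration("wrist"); p,D=capture("wrist")
w=dict(p=p,D=D,o=c['origin'],e=c['orientation'],cx=c['cx'],cy=c['cy'],fov=c['vertical_fov']); np.savez("pics/w2.npz",**w)
t=np.array([.58604,.06747,.30312]);
overlay(w,t,(-.0825,-.0317),"pics/ov2.png")
p,D=capture("side"); cv2.imwrite("pics/s2.png",cv2.resize(p[110:250,150:350],None,fx=4,fy=4,interpolation=cv2.INTER_CUBIC)[:,:,::-1])
s=telemetry.get_state(); print(w2st(t,s['ee_pos']),s['ee_pos'],s['opening'],s['time_s'])
E
```

```text
[-0.09509797 -0.00310371] [0.49620402 0.0361211  0.15135055] 0.06586713339422279 4.65
```

View pics/ov2.png

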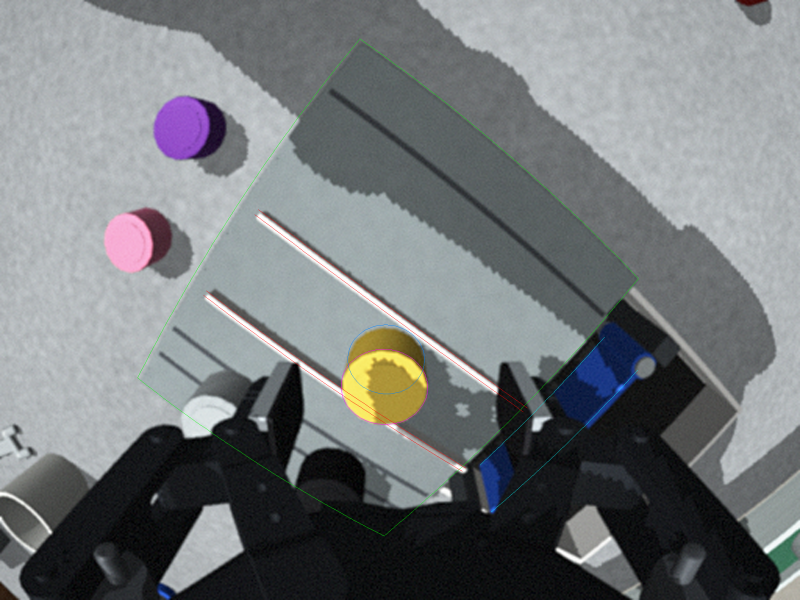

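View pics/s2.png

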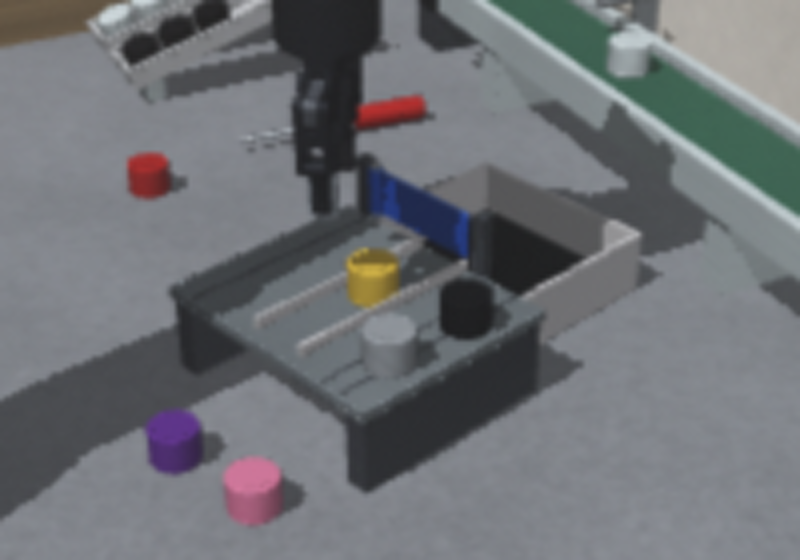

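```bash
python3 - <<'E'
from h import *
t=np.array([.58604,.06747,.30312])
w=np.load("pics/w2.npz")
S,R=tool(); e=S['ee_pos']
for nm,dy in(("F",.04),("W",-.04)):
  for back in(.0065,):
    P=e+R@np.array([-back,dy,0]); u,v=proj("side",P); print(nm,P.round(3),((u-150)*4,(v-110)*4),"wrist x1.5625",fproj(w,P)*1.5625)
    for q in (-.011,.011):
        for k in (.0328,.047): print("  ",fproj(w,e+R@np.array([-back,np.sign(dy)*k,q]))*1.5625)
E
```

```text
F [0.519 0.069 0.158] (np.float64(341.51840847726055), np.float64(165.3431836343275)) wrist x1.5625 [519.18657009 383.25033703]
   [501.41789972 354.3029457 ]
   [542.60132292 353.31979016]
   [495.67624579 411.59846594]
   [534.79965699 409.91976892]
W [0.474 0.003 0.158] (np.float64(321.27858873019545), np.float64(217.1333711634952)) wrist x1.5625 [282.44042446 383.25042422]
   [300.36482503 354.28322551]
   [259.0505234  353.28888787]
   [305.90610084 411.61674587]
   [266.67333202 409.94098403]
```

Tool model agrees with both views (tips at side crop (321,215), wrist inner edges at (300,358) and (501,360)). I descend behind the puck.

>>> carry_out(deltas="1 0 0 0 0 0 0.77; 2.5 0 0 0 0 0 0.77; 4 0 0 0 0 0 0.77; 5.5 0 0 0 0 0 0.77; 6.6 0 0 0 0 0 0.77; 7.1 0 0 0 0 0 0.77; 7.1 0 0 0 0 0 0.77; 7.1 0 0 0 0 0 0.77")

```text
time_s: 5.45
ee_pos: [0.4966, 0.0362, 0.0807]
eef_rot: [1.148, 1.568, 0.546]
ft_force: [0.4, -0.5, -1.0]
opening: 0.066
```

```bash
python3 - <<'E'
from h import *
t=np.array([.58604,.06747,.30312])
c=get_calibration("wrist"); p,D=capture("wrist")
w=dict(p=p,D=D,o=c['origin'],e=c['orientation'],cx=c['cx'],cy=c['cy'],fov=c['vertical_fov'])
overlay(w,t,(-.0825,-.0317),"pics/ov3.png")
p,D=capture("side"); cv2.imwrite("pics/s3.png",cv2.resize(p[110:250,150:350],None,fx=4,fy=4,interpolation=cv2.INTER_CUBIC)[:,:,::-1])
s=telemetry.get_state(); print(w2st(t,s['ee_pos']),s['ee_pos'],s['ft_force'],s['opening'],s['time_s'])
for x in(.040,-.002):
  print(delta(st2w(t,[x-.03,-.003,.08]),t[2]+np.radians(38)))
E
```

```text
[-0.09456028 -0.00316371] [0.49673511 0.03622434 0.08090876] [ 0.34472904 -0.24358003  0.16764743] 0.06596148661926973 5.55
(array([0.119909  , 8.23475016, 6.44294621]), [(np.float64(0.003624603926712274), array([ 0.00225733,  0.00125429, -0.00254342]), 0), (np.float64(3.139335326893016), array([-3.13933217e+00,  3.99232761e-03,  1.96881085e-03]), 1)])
(array([0.10825064, 4.9309652 , 3.84971098]), [(np.float64(0.003624603926712274), array([ 0.00225733,  0.00125429, -0.00254342]), 0), (np.float64(3.139335326893016), array([-3.13933217e+00,  3.99232761e-03,  1.96881085e-03]), 1)])
```

View pics/ov3.png

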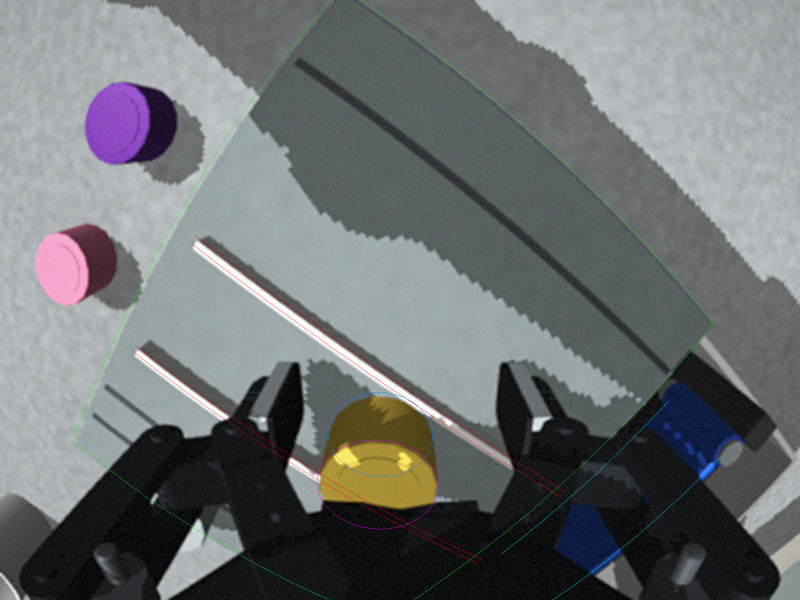

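View pics/s3.png

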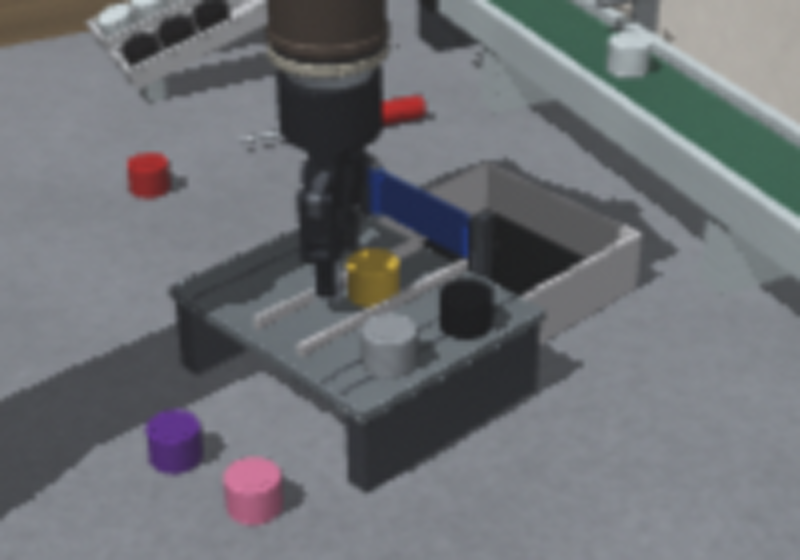

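Fingers are placed: the left finger is behind the puck and the right finger left of the rail. I push about 68 mm along station +x and then check.

>>> carry_out(deltas="0.1 0.3 0.23 0 0 0 0.77; 0.1 0.7 0.55 0 0 0 0.77; 0.1 1.1 0.86 0 0 0 0.77; 0.1 1.5 1.17 0 0 0 0.77; 0.1 1.9 1.48 0 0 0 0.77; 0.1 2.3 1.8 0 0 0 0.77; 0.1 2.7 2.11 0 0 0 0.77; 0.1 3.1 2.42 0 0 0 0.77; 0.1 3.5 2.73 0 0 0 0.77; 0.1 3.9 3.05 0 0 0 0.77; 0.1 4.3 3.36 0 0 0 0.77; 0.1 4.7 3.67 0 0 0 0.77; 0.1 5.1 3.98 0 0 0 0.77; 0.1 5.4 4.22 0 0 0 0.77")

```text
time_s: 6.95
ee_pos: [0.5606, 0.0571, 0.0796]
eef_rot: [2.813, 1.569, 2.212]
ft_force: [-7.1, -1.0, 2.3]
opening: 0.0658
```

```bash
python3 - <<'E'
from h import *
t=np.array([.58604,.06747,.30312])
c=get_calibration("wrist"); p,D=capture("wrist")
w=dict(p=p,D=D,o=c['origin'],e=c['orientation'],cx=c['cx'],cy=c['cy'],fov=c['vertical_fov'])
s=telemetry.get_state(); x=w2st(t,s['ee_pos']); print(x,s['ee_pos'],s['ft_force'],s['opening'],s['time_s'])
overlay(w,t,(x[0]-.0315+.0125+.02,-.0317),"pics/ov4.png")
p,D=capture("side"); cv2.imwrite("pics/s4.png",cv2.resize(p[110:250,150:350],None,fx=4,fy=4,interpolation=cv2.INTER_CUBIC)[:,:,::-1])
E
```

```text
[-0.0268127  -0.00231463] [0.56114061 0.05725732 0.07955141] [-6.1325105  -0.97447531  1.6073139 ] 0.06589980476460892 7.0
```

View pics/ov4.png

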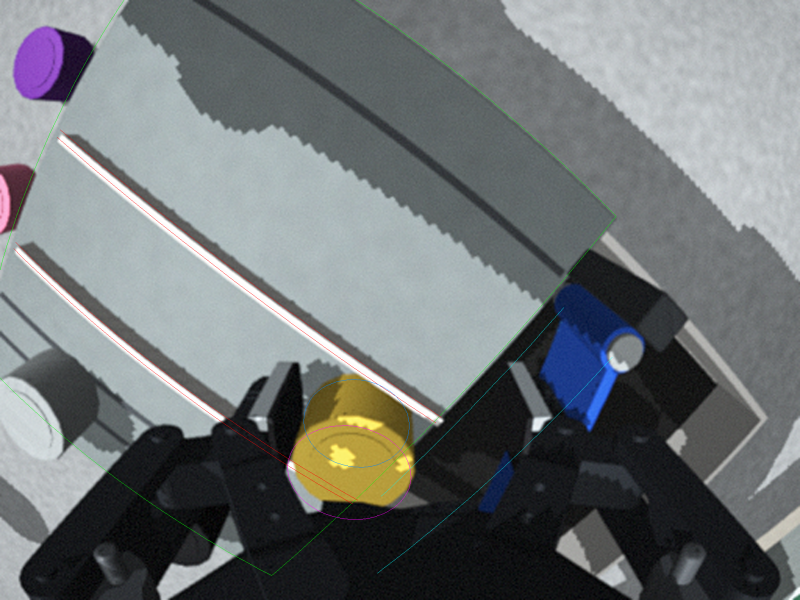

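View pics/s4.png

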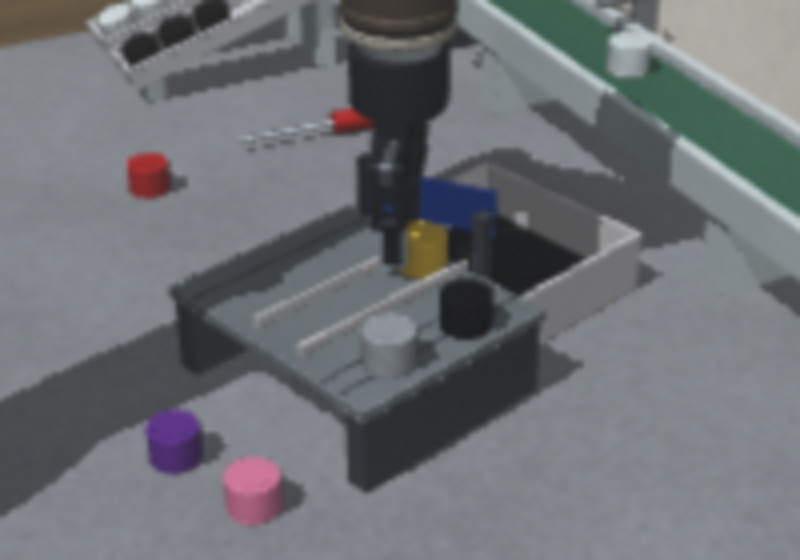

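Flap is at about 0.5 rad, held by the right finger (6 N), and the puck is just short of the edge and clear of the flap. I continue.

>>> carry_out(deltas="0 0.3 0.23 0 0 0 0.77; 0 0.6 0.47 0 0 0 0.77; 0 0.9 0.7 0 0 0 0.77; 0 1.2 0.94 0 0 0 0.77; 0 1.5 1.17 0 0 0 0.77; 0 1.8 1.41 0 0 0 0.77; 0 2.1 1.64 0 0 0 0.77; 0 2.4 1.87 0 0 0 0.77; 0 2.7 2.11 0 0 0 0.77; 0 3.0 2.34 0 0 0 0.77; 0 3.2 2.5 0 0 0 0.77; 0 3.3 2.58 0 0 0 0.77; 0 3.3 2.58 0 0 0 0.77; 0 3.3 2.58 0 0 0 0.77")

```text
time_s: 8.45
ee_pos: [0.5994, 0.0678, 0.0787]
eef_rot: [-2.342, 1.567, -2.945]
ft_force: [-4.3, -4.4, -1.2]
opening: 0.066
```

```bash
python3 - <<'E'
from h import *
t=np.array([.58604,.06747,.30312])
c=get_calibration("wrist"); p,D=capture("wrist")
w=dict(p=p,D=D,o=c['origin'],e=c['orientation'],cx=c['cx'],cy=c['cy'],fov=c['vertical_fov'])
s=telemetry.get_state(); x=w2st(t,s['ee_pos']); print(x,s['ee_pos'],s['ft_force'],s['opening'],s['time_s'])
overlay(w,t,(x[0]-.0315+.0125+.02,-.0317),"pics/ov5.png")
p,D=capture("side"); cv2.imwrite("pics/s5.png",cv2.resize(p[110:250,150:350],None,fx=4,fy=4,interpolation=cv2.INTER_CUBIC)[:,:,::-1])
E
```

```text
[ 0.01280059 -0.00363659] [0.59934253 0.06782018 0.07866926] [-4.90912931 -5.61757988 -1.53557861] 0.06610740045155075 8.5
```

View pics/ov5.png

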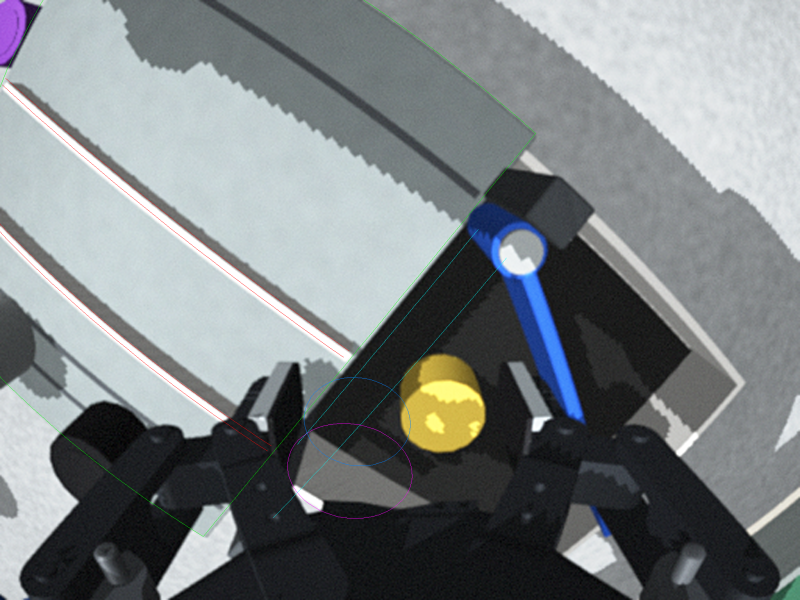

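View pics/s5.png

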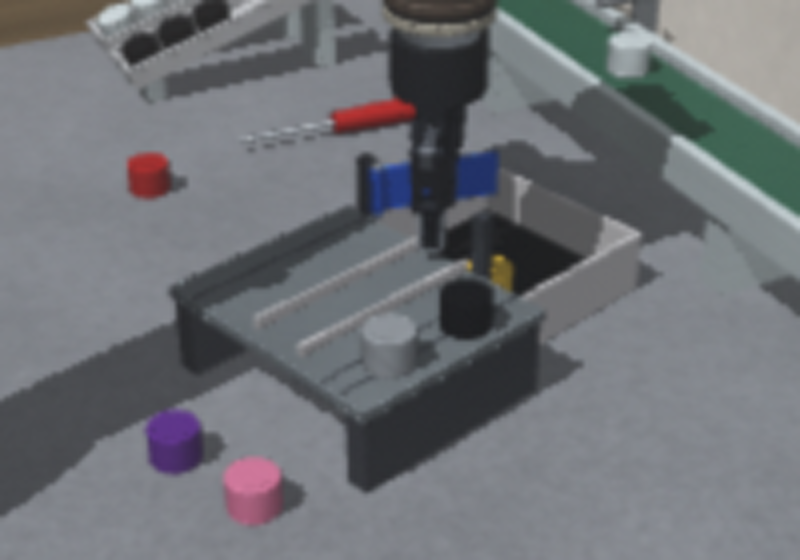

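The puck lies in the tray at (443,405) while the finger still holds the flap. I withdraw backwards, then lift.

>>> carry_out(deltas="0 -0.4 -0.31 0 0 0 0.77; -0.1 -1.0 -0.78 0 0 0 0.77; -0.1 -1.6 -1.25 0 0 0 0.77; -0.1 -2.2 -1.72 0 0 0 0.77; -0.1 -2.8 -2.19 0 0 0 0.77; -0.1 -3.4 -2.66 0 0 0 0.77; -0.1 -4.0 -3.12 0 0 0 0.77; -0.1 -4.6 -3.6 0 0 0 0.77; -0.1 -5.2 -4.06 0 0 0 0.77; -0.1 -5.8 -4.53 0 0 0 0.77; -0.1 -6.3 -4.9 0 0 0 0.77; -0.5 -6.5 -5.1 0 0 0 0.77; -2 -6.5 -5.1 0 0 0 0.77; -5 -6.5 -5.1 0 0 0 0.77; -8 -6.5 -5.1 0 0 0 0.77; -11 -6.5 -5.1 0 0 0 0.77; -14 -6.5 -5.1 0 0 0 0.77; -16 -6.5 -5.1 0 0 0 0.77; -16 -6.5 -5.1 0 0 0 0.77; -16 -6.5 -5.1 0 0 0 0.77")

```text
time_s: 10.55
ee_pos: [0.5212, 0.0436, 0.2392]
eef_rot: [-2.474, 1.568, -3.076]
ft_force: [-0.3, 0.2, -0.3]
opening: 0.0661
```

```bash
python3 - <<'E'
from h import *
t=np.array([.58604,.06747,.30312])
c=get_calibration("wrist"); p,D=capture("wrist")
w=dict(p=p,D=D,o=c['origin'],e=c['orientation'],cx=c['cx'],cy=c['cy'],fov=c['vertical_fov'])
s=telemetry.get_state(); x=w2st(t,s['ee_pos']); print(x,s['ee_pos'],s['ft_force'],s['opening'],s['time_s'])
overlay(w,t,(.05,-.0317),"pics/ov6.png")
p,D=capture("side"); cv2.imwrite("pics/s6.png",cv2.resize(p[110:250,150:350],None,fx=4,fy=4,interpolation=cv2.INTER_CUBIC)[:,:,::-1])
p,D=capture("top"); cv2.imwrite("pics/t6.png",cv2.resize(p[100:240,180:300],None,fx=4,fy=4,interpolation=cv2.INTER_CUBIC)[:,:,::-1])
E
```

```text
[-0.0694749  -0.00337935] [0.5207412  0.0435065  0.23851515] [ 0.28513567 -0.53078813  0.17683186] 0.06577565282073482 10.6
```

View pics/ov6.png

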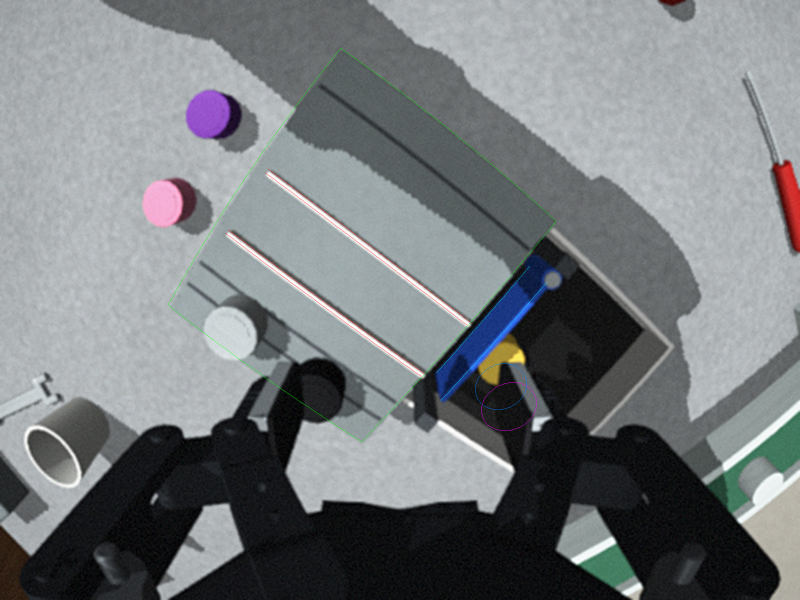

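View pics/s6.png

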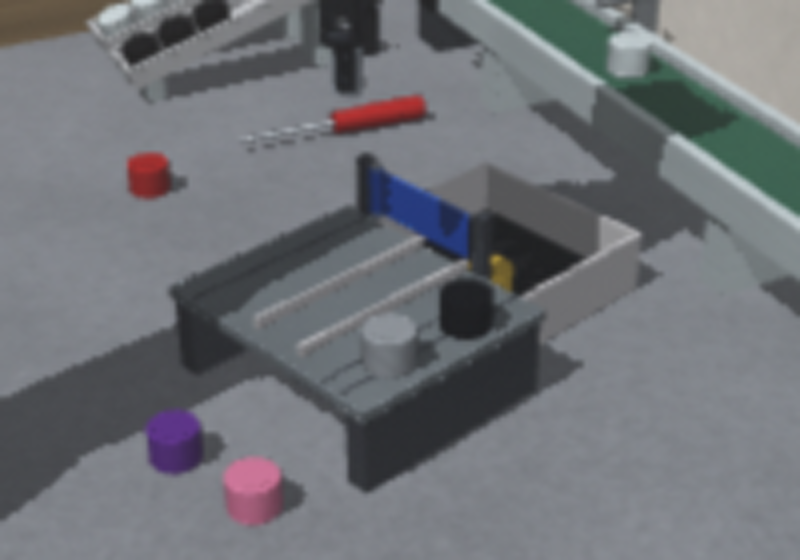

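View pics/t6.png

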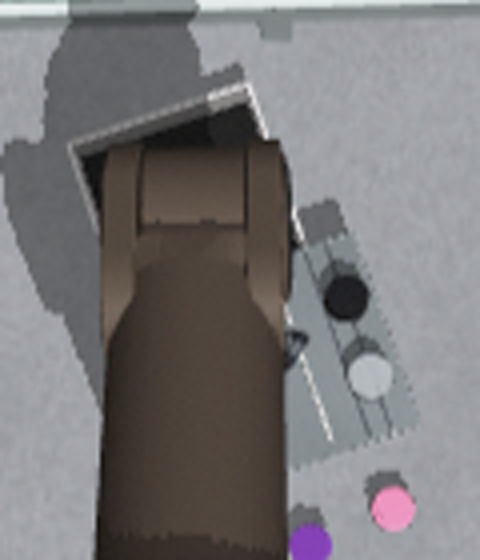

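Flap is shut along the model line from (530,265) to (440,395), the puck lies in the tray at (500,358) in the wrist view, and the bystanders in view are unmoved. Handing in.

```bash
python3 -c "
from plant import r
print(r.job_done())"
```

```text
the job is handed in; nothing more can be done
None
```

The yellow workpiece is in the tray, the flap has closed again, and I have handed the job in; no verdict is given. I set the open gripper at 38° to the lane. One straight push along the lane let the leading finger open the flap (about 0.5 rad at the mid-push check) while the other finger slid the workpiece over the deck edge. Then I pulled the fingers straight back and lifted them clear.

**Last checks:**
- **Workpiece:** it dropped while the finger still held the flap, and the wrist and side views after withdrawal show it in the tray. Its place in the side view was the same about 2 s apart, so it looks at rest.
- **Flap:** it lies where it did at the start. In the first wrist picture the blue panel sat about 6 mm past my model line, which I put down to panel thickness or finger overlap.
- **Robot:** it is clear of everything, with no contact force at the wrist beyond noise, and the job took 10.7 s.
- **Bystanders:** the silver, black and red pucks, the screwdriver and the parts of the wrench and cup in view stand where they did. The sensor was not in the last pictures, but the arm never went near it.

I judged the flap angle and the contact of each finger from the pictures and the wrist force only. The contact force between puck and flap could not be measured, but the pictures show them apart.

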